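# Roll down a freshly glued panel facing with the press roller

## Robot

A 7-joint arm with a two-finger parallel gripper is mounted at the origin on the work surface. World frame = base frame: x ahead of the robot, y to its left, z up, the work surface at z = 0. Lengths are in m, angles in rad, forces in N, time in s.
With the tool pointing down it reaches from about 0.425 to 0.875 m from the base axis. Payload 9.9 kg.
Tool frame: the origin (TCP) lies midway between the tips of the shut fingers; the grasp point (between the pads) lies robot.grip_point_offset behind it (robot.grip_point_offset is the distance from the TCP to the grasp point, in m); y points along the fingers, x is the direction in which the jaws open and shut, and the axes are right-handed (so a half turn about y gives the same grasp; the last joint's range is limited). The gripper opens to 85 mm and grips with 20 to 120 N. Pads are 22 mm wide; open, the fingers measure 114 mm over their backs; the gripper's body (76 mm by 85 mm) begins 54 mm behind the grasp point. The pads swing forward as they close: fully open they stand 13 mm farther back than shut.
Start: joints at [1.102, 0.576, 0.025, 1.437, -0.015, 1.129, -0.057], TCP at [0.253, -0.626, 0.231] pointing down, gripper open.
Joint ranges: [-2.76, 2.76], [-0.34, 2.15], [-1.52, 1.57], [0.19, 2.46], [-1.09, 4.23], [0.17, 1.99], [-2.82, 2.82]. Speed limits (rad/s): [2.22, 2.22, 3.01, 3.01, 3.14, 3.14, 3.14].

## Interface

Orientations are given as a 3x3 rotation matrix whose columns are the frame's x, y, z axes.
In Python, from station import robot gives the robot as it stands. The module is installed in compiled form; this text tells all that it offers.
- The arm moves only by the tool play_rows, never from a script. Its argument "plan" is a list of rows, each an object of numbers: "gripper": the gripper command: -1 is shut, 1 is fully open, values between are in proportion; "dx", "dy", "dz": the shift along the tool's x, y, z in cm; "ax", "ay", "az": the turn, a rotation vector about the tool's x, y, z in rad. In form: [{"gripper": .., "dx": .., "dy": .., "dz": .., "ax": .., "ay": .., "az": ..}, ...]. A call has 1 to 10 rows; each row shifts and turns the pose as measured when the row begins, along the tool's axes as they then stand; what a row does not reach is not made up. A row lasts 1/8 s, in which the tool goes at most 62.5 mm and 10.7 degrees, less where a joint would pass 70% of its speed; a pose out of reach is approached as far as the arm can. A call is refused whole if a number of a shift passes 6.25 or a number of a turn 0.188, either way. A call with a gripper value outside its range is refused whole. The fingers move at their own pace and stop on an object; the grip force is fixed at half the most. Time passes only in rows, so rows that do not move let the fingers close. It gives the time, the measured TCP pose, the force and the opening at its end, in the units of the state.
- robot.state(): the state, without advancing time (a new reading comes with each control period).
- robot.read_camera(name): name is "side" or "top" or "wrist"; returns a dict with "frame" (400x640x3 uint8, red, green, blue), "fx", "fy", "cx", "cy" (pixels), "R" (3x3) and "t" (3): a world point X has camera coordinates R X + t. Camera axes: x right, y down, z forward; pixel columns grow to the right and rows downward; lengths in m; the calibration is good to about 2 mm. A picture is of the moment at which its call begins. There is no depth.
- robot.finish_job(): hands the job in, once; it reports no verdict.
The state is a dict: "clock": time; "joint_pos": joint angles; "qd": joint speeds; "tau": joint torques, N m; "eef_pos": TCP position; "eef_rot": TCP orientation; "wrist_force": force on the tool from outside, world axes, zero at the start; "ft_torque": the same for the moment, N m; "opening": finger opening in m.
Only numpy, scipy, OpenCV 4.12 (cv2) and the standard library are available. Lean on these libraries where they do the work, as an engineer would, in place of code of your own. Each camera call takes 0.05 s, during which the arm holds its last target. There are 200 camera calls.

## Task

The aluminium facing has just been glued into the plywood panel: roll it down with the press roller, from the bare wood where the roller lies, over the facing, to the bare wood at the other end, and leave it at rest there. Push along the roller's top with your fingertips, bearing down on it so that the first, middle and last third of the facing each get pressed, and keep it square to the panel. It must roll, not skid, and never be picked up; leave the other things on the bench alone.

Things in the scene. Friction and masses are not known exactly. Their poses are not given: they have to be found in the camera images.
- panel: Fixed plywood panel, 310 mm long (x) by 220 mm wide (y), on a slightly larger black rubber mat. Origin: on the bench under its centre; its upper face is 15 mm higher. The 150 by 150 mm aluminium facing is centred on it, flush with the wood, so its ends are 75 mm from the centre along x and 80 mm of bare wood is left at each x end. Roll towards the panel's +x
- roller: Loose plain roller, dark grey rubber, diameter 70 mm, length 180 mm, about 0.45 kg. Origin on its axis at mid-length; its y is that axis (x, z turn as it rolls). It lies across the bare wood at the panel's -x end, axis 50 mm and top 85 mm above the bench. Its axis moves half as far as a fingertip driving its top without slip; left alone it stops within some mm
- glue_tin: Bystander: standing steel adhesive tin with a yellow label, diameter 86 mm, 115 mm high; origin at its underside's centre
- tape_roll: Bystander: yellow roll of masking tape lying flat, diameter 104 mm, 24 mm high, beyond the panel's +x end; origin at its underside's centre
- glue_brush: Bystander: brush lying on the bench along its own x, 200 mm long, handle to its -x; origin at its underside
Not all that is in view belongs to the job. Of the things like the roller, leave any that is green; of the rest the larger one is meant.

How it is judged:
By the outcome, as a careful person would: the job done as asked, in the order asked, and still so for the second after the job is handed in, with the robot touching nothing.
It also fails if it takes over 64 s, if anything falls off the work surface, if the arm or the gripper's body presses on something with over 40 N, if the wrist force passes 120 N, or if a joint passes its speed limit or range.

## Working session

There is one attempt and no reset: what is moved stays moved. The work goes in short steps, Python scripts to look and compute and a tool call to move; the robot and the scene stay as the last step left them, time stands still between calls to the robot, and variables do not carry over. Pictures are saved under pics/ and viewed, about 8 in all and at most 12, crops included, and the job is handed in when it is done.

Besides the shell and the picture viewer there is one more tool, called in YAML: its name, and indented under it one key for each argument. play_rows: Moves the arm, as the interface text tells. Its arguments: {"type":"object","properties":{"plan":{"type":"array","items":{"type":"object","properties":{"gripper":{"type":"number"},"dx":{"type":"number"},"dy":{"type":"number"},"dz":{"type":"number"},"ax":{"type":"number"},"ay":{"type":"number"},"az":{"type":"number"}}}}},"required":["plan"]}

```bash
mkdir -p pics; cat >h.py <<'E'
from station import robot
import numpy as np, cv2
def cam(n,save=None):
    c=robot.read_camera(n)
    if save: cv2.imwrite('pics/'+save,c['frame'][:,:,::-1])
    return c
def ray(c,u,v,z):
    R=np.array(c['R']);t=np.array(c['t']);o=-R.T@t
    d=R.T@np.array([(u-c['cx'])/c['fx'],(v-c['cy'])/c['fy'],1]);return o+d*(z-o[2])/d[2]
def proj(c,X):
    p=np.array(c['R'])@X+np.array(c['t']);return c['fx']*p[0]/p[2]+c['cx'],c['fy']*p[1]/p[2]+c['cy']
def st():
    s=robot.state();print(round(s['clock'],2),np.round(s['eef_pos'],4),np.round(s['wrist_force'],1),round(s['opening'],4));return s
E
python3 - <<'E'
from h import *
s=st();print(np.round(s['eef_rot'],3))
for n in('top','side'):
    c=cam(n,n+'0.png');R=np.array(c['R']);print(n,-R.T@np.array(c['t']),R[2],c['fx'])
E
```

```text
0.0 [ 0.2532 -0.6252  0.2304] [0.  0.3 0.3] 0.0857
[[ 0.375 -0.001  0.927]
 [-0.927  0.001  0.375]
 [-0.002 -1.    -0.   ]]
top [0.43136235 0.06664232 0.84322946] [ 0.19460155 -0.02643001 -0.98052623] 386.4578836874111
side [-0.0391762   0.80433176  0.58463121] [ 0.56301022 -0.68129055 -0.46782762] 506.1566923847204
```

View pics/top0.png

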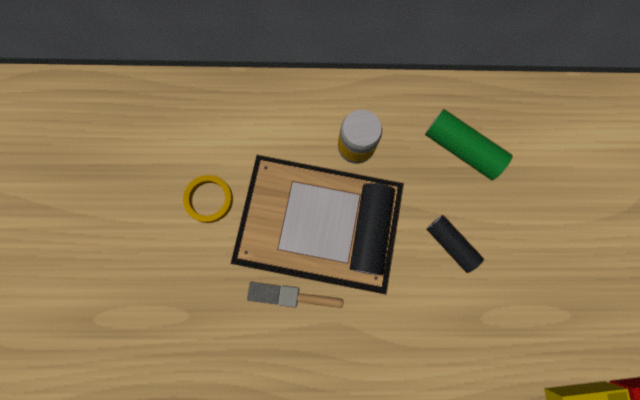

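View pics/side0.png

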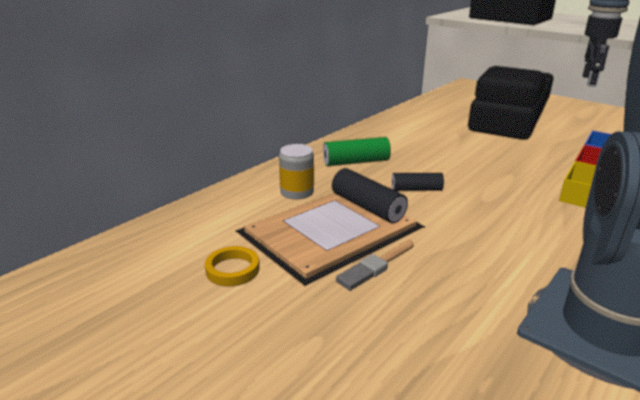

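The top view shows three cylinders: a large black one on the panel (373,228), a small black one (455,243) and a green one (468,145). The green one is excluded, and the larger of the other two is the one at (373,228), which also lies across the panel's -x end, opposite the tape. The panel's +x points image left. I'll measure next and confirm it in an enlarged crop.

```bash
python3 - <<'E'
from h import *
c=cam('top');f=c['frame'];hsv=cv2.cvtColor(f,cv2.COLOR_RGB2HSV)
roi=np.zeros(f.shape[:2],np.uint8);roi[150:300,225:410]=255
# facing: low saturation bright
m=cv2.inRange(hsv,(0,0,110),(180,45,255))&roi; m[:170]=0
k=max(cv2.findContours(m,0,2)[0],key=cv2.contourArea)
print('facing',cv2.minAreaRect(k),cv2.contourArea(k))
box=cv2.approxPolyDP(k,6,True)[:,0];print(box.tolist());
for p in box: print(np.round(ray(c,*p,0.015),4))
# outer mat quad: dark or wood region different: all dark pixels hull
d=cv2.inRange(hsv,(0,0,0),(180,255,70))&roi
ks=cv2.findContours(d,0,2)[0];k2=max(ks,key=cv2.contourArea)
q=cv2.approxPolyDP(cv2.convexHull(k2),6,True)[:,0];print('mat',q.tolist())
P=np.array([ray(c,*p,0.003) for p in q]);print(np.round(P,4),'mean',P.mean(0))
# roller: dark opened to remove thin mat border
e=cv2.morphologyEx(d,cv2.MORPH_OPEN,np.ones((11,11)))
k3=max(cv2.findContours(e,0,2)[0],key=cv2.contourArea);r=cv2.minAreaRect(k3)
print('roller',r);b=cv2.boxPoints(r);print(np.round([ray(c,*p,0.05) for p in b],4),np.round(ray(c,*r[0],.05),4))
im=f[:,:,::-1].copy();cv2.drawContours(im,[k],-1,(0,0,255),1);cv2.drawContours(im,[q],-1,(255,0,0),1);cv2.drawContours(im,[b.astype(int)],-1,(0,255,255),1)
cv2.imwrite('pics/c1.png',cv2.resize(im[100:310,220:500],None,fx=2.8,fy=2.8))
E
```

```text
facing ((319.0384521484375, 221.80767822265625), (70.20956420898438, 69.03286743164062), 11.309932708740234) 4655.0
[[293, 182], [278, 248], [347, 261], [358, 195]]
[0.6376 0.1112 0.015 ]
[0.4929 0.1407 0.015 ]
[ 0.4658 -0.0061  0.015 ]
[ 0.6093 -0.0319  0.015 ]
mat [[257, 155], [402, 183], [385, 293], [231, 263]]
[[ 0.7028  0.194   0.003 ]
 [ 0.6402 -0.1331  0.003 ]
 [ 0.3992 -0.0873  0.003 ]
 [ 0.4616  0.2411  0.003 ]] mean [0.55093081 0.05367675 0.003     ]
roller ((372.1748962402344, 226.43856811523438), (38.67975616455078, 94.30330657958984), 3.2704875469207764)
[[ 0.4415 -0.0092  0.05  ]
 [ 0.6381 -0.0231  0.05  ]
 [ 0.6339 -0.1054  0.05  ]
 [ 0.4372 -0.0875  0.05  ]] [ 0.5353 -0.0561  0.05  ]
```

View pics/c1.png

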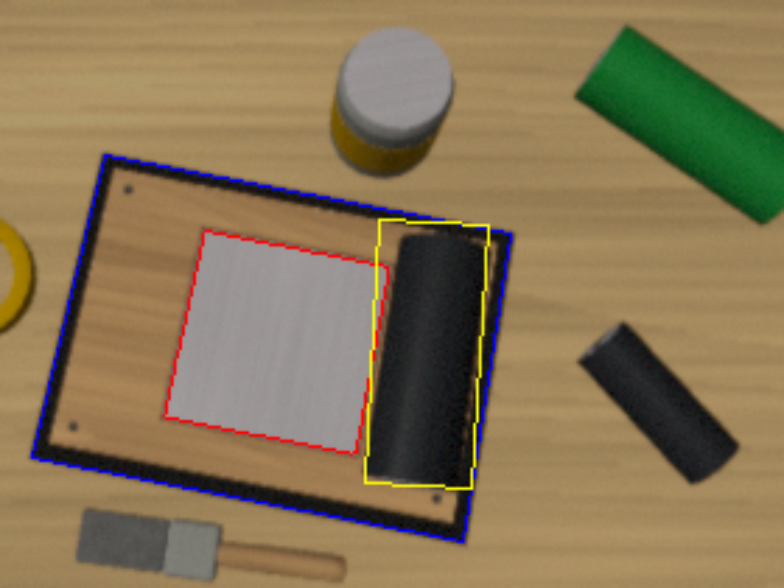

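The crop confirms it: the yellow-boxed dark roller lies on the panel's bare wood and is clearly larger than the small black one. The facing measures about 147 mm square (150 given), centred at (0.551, 0.0535), with panel +x at about 79.2° in the world. I'll swing over now.

play_rows:
  plan:
    - {"gripper": 1,"dz": 6,"dx": -1.2,"ay": -0.095}
    - {"gripper": 1,"dz": 6,"dx": -1.2,"ay": -0.095}
    - {"gripper": 1,"dz": 6,"dx": -1.2,"ay": -0.095}
    - {"gripper": 1,"dz": 6,"dx": -1.2,"ay": -0.095}
    - {"gripper": 1,"dz": 6,"dx": -1.2,"ay": -0.095}
    - {"gripper": 1,"dz": 6,"dx": -1.2,"ay": -0.095}
    - {"gripper": 1,"dz": 6,"dx": -1.2,"ay": -0.095}
    - {"gripper": 1,"dz": 6,"dx": -1.2,"ay": -0.095}
    - {"gripper": 1,"dz": 4,"dx": -1.2,"ay": -0.095}
    - {"gripper": 1,"dz": 3,"dx": -1,"ay": -0.095}

```text
$.plan[0]: bad value
```

```bash
cat >>h.py <<'E'
C=np.array([.5513,.0536]);A=np.radians(79.2);PX=np.array([np.cos(A),np.sin(A)]);PY=np.array([-PX[1],PX[0]])
def topan(p): d=np.asarray(p)[:2]-C;return np.array([d@PX,d@PY])
def tip(verbose=1):
    s=st();T=np.array(s['eef_rot']);x=T[:,0];z=T[:,2]
    print('tcp in panel (mm)',np.round(topan(s['eef_pos'])*1e3,1),'z',round(s['eef_pos'][2]*1e3,1),'yaw of tool z vs PX deg',round(np.degrees(np.arctan2(z[1],z[0])-A),2),'tilt',np.round(T[2],3));return s
def roller(c,x0,half=.075,n=12):
    # edges of the dark roller along panel x, at panel-y stations, z=0.05 plane
    g=cv2.GaussianBlur(cv2.cvtColor(c['frame'],cv2.COLOR_RGB2GRAY),(3,3),0).astype(np.float32)
    out=[]
    for y in np.linspace(-half,half,n):
        xs=np.arange(-.09,.09,.0005)
        uv=np.array([proj(c,np.array([*(C+PX*(x0+a)+PY*y),.05])) for a in xs],np.float32)
        v=cv2.remap(g,uv[:,:1],uv[:,1:],cv2.INTER_LINEAR)[:,0]
        i=len(xs)//2;l=i;r=i
        while l>0 and v[l]<62:l-=1
        while r<len(xs)-1 and v[r]<62:r+=1
        out.append((y,x0+xs[l],x0+xs[r]))
    return np.array(out)
E
python3 - <<'E'
from h import *
tip()
c=cam('top','t2.png');o=roller(c,-.11);print(np.round(o*1e3,1))
E
```

```text
0.15 [ 0.2533 -0.6253  0.2307] [ 0.1 -0.5 -0.9] 0.0851
tcp in panel (mm) [-722.8  165.5] z 230.7 yaw of tool z vs PX deg -57.15 tilt [-0.001 -1.    -0.   ]
[[ -75.  -145.5  -76.5]
 [ -61.4 -145.5  -76. ]
 [ -47.7 -146.5  -76.5]
 [ -34.1 -146.5  -77. ]
 [ -20.5 -146.5  -77. ]
 [  -6.8 -148.   -77.5]
 [   6.8 -159.5  -78. ]
 [  20.5 -159.5  -78. ]
 [  34.1 -159.5  -78.5]
 [  47.7 -160.   -78.5]
 [  61.4 -159.5  -79. ]
 [  75.  -160.   -79. ]]
```

View pics/t2.png

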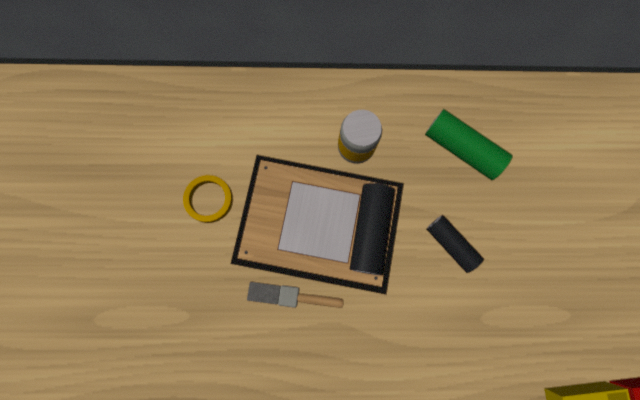

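View: unchanged; the roller is at (373,228) and squared to within about 1°, with its axis near panel x = -112 mm (measured diameter 69 mm). The rows need every key.

play_rows:
  plan:
    - {"gripper": 1,"dx": -1.2,"dy": 0,"dz": 6,"ax": 0,"ay": -0.095,"az": 0}
    - {"gripper": 1,"dx": -1.2,"dy": 0,"dz": 6,"ax": 0,"ay": -0.095,"az": 0}
    - {"gripper": 1,"dx": -1.2,"dy": 0,"dz": 6,"ax": 0,"ay": -0.095,"az": 0}
    - {"gripper": 1,"dx": -1.2,"dy": 0,"dz": 6,"ax": 0,"ay": -0.095,"az": 0}
    - {"gripper": 1,"dx": -1.2,"dy": 0,"dz": 6,"ax": 0,"ay": -0.095,"az": 0}
    - {"gripper": 1,"dx": -1.2,"dy": 0,"dz": 6,"ax": 0,"ay": -0.095,"az": 0}
    - {"gripper": 1,"dx": -1.2,"dy": 0,"dz": 6,"ax": 0,"ay": -0.095,"az": 0}
    - {"gripper": 1,"dx": -1.2,"dy": 0,"dz": 6,"ax": 0,"ay": -0.095,"az": 0}
    - {"gripper": 1,"dx": -1.2,"dy": 0,"dz": 4,"ax": 0,"ay": -0.095,"az": 0}
    - {"gripper": 1,"dx": -1.2,"dy": 0,"dz": 3,"ax": 0,"ay": -0.095,"az": 0}

```text
clock: 1.45
eef_pos: [0.55, -0.1628, 0.2274]
eef_rot: [[0.978, -0.003, 0.209], [-0.209, 0.001, 0.978], [-0.003, -1.0, 0.0]]
wrist_force: [-0.6, -0.2, -0.5]
opening: 0.0852
```

```bash
python3 - <<'E'
from h import *
tip();c=cam('wrist','w1.png')
t=cv2.imread('pics/t2.png')
import json
class D(dict):pass
ct=robot.read_camera('top')
for p in [(378.6,184.6),(369.6,272.5)]: print(np.round(topan(ray(ct,*p,.05))*1e3,1))
E
```

```text
1.45 [ 0.55   -0.1628  0.2274] [-0.6 -0.2 -0.5] 0.0852
tcp in panel (mm) [-212.8  -39.2] z 227.4 yaw of tool z vs PX deg -1.27 tilt [-0.003 -1.     0.   ]
[-109.5  -95.5]
[-121.    88.8]
```

View pics/w1.png

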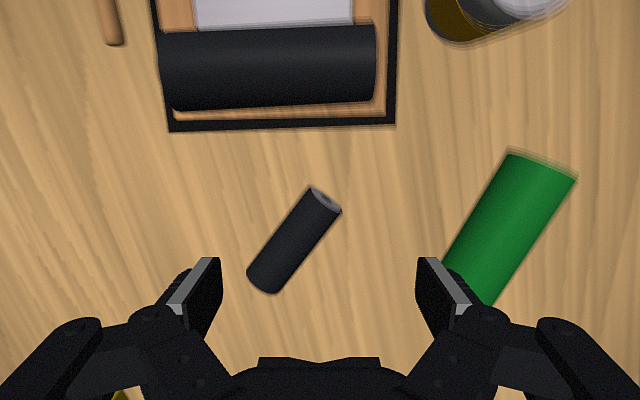

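View: the roller spans (160..375, 65) ahead of the fingers, parallel to the mat edge. The small black roller and the green one are below and get left alone. I'll move above the roller's near flank.

play_rows:
  plan:
    - {"gripper": 1,"dx": -0.95,"dy": 1.2,"dz": 2,"ax": 0,"ay": -0.0055,"az": 0}
    - {"gripper": 1,"dx": -0.95,"dy": 1.2,"dz": 2,"ax": 0,"ay": -0.0055,"az": 0}
    - {"gripper": 1,"dx": -0.95,"dy": 1.2,"dz": 2,"ax": 0,"ay": -0.0055,"az": 0}
    - {"gripper": 1,"dx": -0.95,"dy": 1.2,"dz": 2,"ax": 0,"ay": -0.0055,"az": 0}
    - {"gripper": 1,"dx": 0,"dy": 1,"dz": 0,"ax": 0,"ay": 0,"az": 0}
    - {"gripper": 1,"dx": 0,"dy": 0,"dz": 0,"ax": 0,"ay": 0,"az": 0}

```text
clock: 2.3
eef_pos: [0.5257, -0.0796, 0.1683]
eef_rot: [[0.982, -0.003, 0.191], [-0.191, -0.003, 0.982], [-0.002, -1.0, -0.003]]
wrist_force: [-0.5, -0.1, 0.5]
opening: 0.0855
```

```bash
cat >>h.py <<'E'
def wroller(c,x0,half=.06,n=9,thr=55):
    # +x edge of roller (tangent, z=.05 plane) and far straight features seen by wrist cam
    g=cv2.GaussianBlur(cv2.cvtColor(c['frame'],cv2.COLOR_RGB2GRAY),(3,3),0).astype(np.float32)
    out=[]
    for y in np.linspace(-half,half,n):
        xs=np.arange(0,.09,.0005)
        uv=np.array([proj(c,np.array([*(C+PX*(x0+a)+PY*y),.05])) for a in xs],np.float32)
        v=cv2.remap(g,uv[:,:1],uv[:,1:],cv2.INTER_LINEAR)[:,0]
        j=np.argmax(v>thr);out.append((y,x0+xs[j]))
    return np.array(out)
E
python3 - <<'E'
from h import *
tip();c=cam('wrist','w2.png');o=wroller(c,-.1);print(np.round(o*1e3,1));print('cam',-np.array(c['R']).T@np.array(c['t']))
print(np.degrees(np.arctan(np.polyfit(o[:,0],o[:,1],1)[0])))
E
```

```text
2.3 [ 0.5257 -0.0796  0.1683] [-0.5 -0.1  0.5] 0.0855
tcp in panel (mm) [-1.356e+02  1.000e-01] z 168.3 yaw of tool z vs PX deg -0.18 tilt [-0.002 -1.    -0.003]
[[-60.  -75.5]
 [-45.  -76. ]
 [-30.  -76. ]
 [-15.  -76.5]
 [  0.  -76.5]
 [ 15.  -77. ]
 [ 30.  -77. ]
 [ 45.  -77. ]
 [ 60.  -77.5]]
cam [ 0.54197596 -0.00639854  0.31034498]
-0.8593722436446714
```

View pics/w2.png

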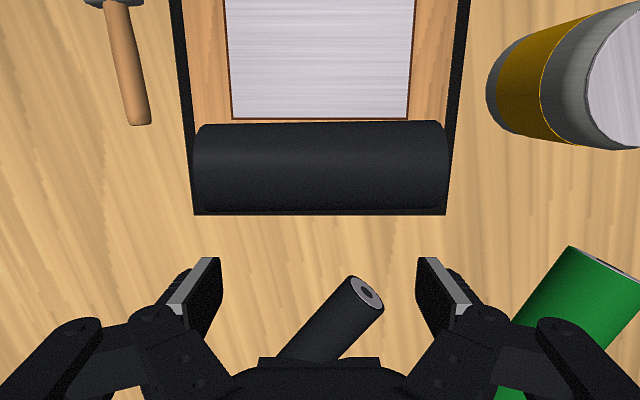

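View: the roller spans (195..447, 125..213), just behind the facing's near edge (row 118). Both views put the axis at x ≈ -112 mm with 0.9° of yaw. The open fingers straddle its centre, giving two contacts along the roller to keep it square. Lowering.

play_rows:
  plan:
    - {"gripper": 1,"dx": 0,"dy": 1.5,"dz": 0.1,"ax": 0,"ay": -0.003,"az": 0}
    - {"gripper": 1,"dx": 0,"dy": 1.5,"dz": 0.1,"ax": 0,"ay": 0,"az": 0}
    - {"gripper": 1,"dx": 0,"dy": 1.5,"dz": 0.1,"ax": 0,"ay": 0,"az": 0}
    - {"gripper": 1,"dx": 0,"dy": 1.5,"dz": 0.1,"ax": 0,"ay": 0,"az": 0}
    - {"gripper": 1,"dx": 0,"dy": 1.5,"dz": 0,"ax": 0,"ay": 0,"az": 0}
    - {"gripper": 1,"dx": 0,"dy": 1,"dz": 0,"ax": 0,"ay": 0,"az": 0}
    - {"gripper": 1,"dx": 0,"dy": 0,"dz": 0,"ax": 0,"ay": 0,"az": 0}

```text
clock: 3.22
eef_pos: [0.5265, -0.0784, 0.0767]
eef_rot: [[0.982, -0.004, 0.191], [-0.191, -0.003, 0.982], [-0.003, -1.0, -0.003]]
wrist_force: [0.3, -0.5, -0.4]
opening: 0.0849
```

```bash
python3 - <<'E'
from h import *
tip();cam('side','s2.png');im=cv2.imread('pics/s2.png')
cv2.imwrite('pics/s2c.png',cv2.resize(im[70:290,230:510],None,fx=2.6,fy=2.6))
E
```

```text
3.23 [ 0.5265 -0.0784  0.0767] [ 0.3 -0.5 -0.4] 0.0849
tcp in panel (mm) [-134.4   -0.4] z 76.7 yaw of tool z vs PX deg -0.23 tilt [-0.003 -1.    -0.003]
```

View pics/s2c.png

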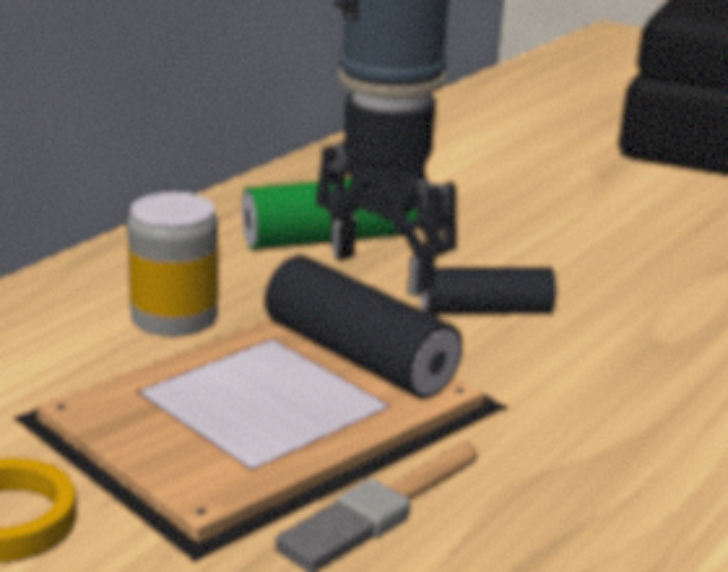

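View: the fingertips (345,250) and (420,290) hover just above the roller's rear flank, clear of everything else. I'll edge forward and feel for the top.

play_rows:
  plan:
    - {"gripper": 1,"dx": 0,"dy": 0,"dz": 0.7,"ax": 0,"ay": -0.004,"az": 0}
    - {"gripper": 1,"dx": 0,"dy": 0.2,"dz": 0,"ax": 0,"ay": 0,"az": 0}
    - {"gripper": 1,"dx": 0,"dy": 0.2,"dz": 0,"ax": 0,"ay": 0,"az": 0}

```text
clock: 3.65
eef_pos: [0.5292, -0.071, 0.0742]
eef_rot: [[0.982, -0.0, 0.187], [-0.187, -0.003, 0.982], [0.0, -1.0, -0.003]]
wrist_force: [-0.1, 0.1, 0.2]
opening: 0.0852
```

play_rows:
  plan:
    - {"gripper": 1,"dx": 0,"dy": 0.2,"dz": 0,"ax": 0,"ay": 0,"az": 0}

```text
clock: 3.78
eef_pos: [0.5293, -0.071, 0.0723]
eef_rot: [[0.982, 0.0, 0.187], [-0.187, -0.003, 0.982], [0.001, -1.0, -0.003]]
wrist_force: [-0.8, -0.4, -0.1]
opening: 0.0853
```

play_rows:
  plan:
    - {"gripper": 1,"dx": 0,"dy": 0.2,"dz": 0,"ax": 0,"ay": 0,"az": 0}

```text
clock: 3.9
eef_pos: [0.5294, -0.0712, 0.0706]
eef_rot: [[0.982, 0.0, 0.187], [-0.187, -0.004, 0.982], [0.001, -1.0, -0.003]]
wrist_force: [-5.1, -1.4, 23.7]
opening: 0.0852
```

play_rows:
  plan:
    - {"gripper": 1,"dx": 0,"dy": 0.3,"dz": 0,"ax": 0,"ay": 0,"az": 0}

```text
clock: 4.03
eef_pos: [0.5294, -0.0723, 0.0699]
eef_rot: [[0.982, 0.001, 0.188], [-0.188, -0.006, 0.982], [0.002, -1.0, -0.005]]
wrist_force: [-14.2, -3.8, 59.4]
opening: 0.0854
```

Contact at TCP z ≈ 71.5 mm, stiffness about 18 N/mm. First a short rolling stroke with a light press, then check it rolls.

play_rows:
  plan:
    - {"gripper": 1,"dx": 0,"dy": 0.15,"dz": 0.3,"ax": 0,"ay": 0,"az": 0}
    - {"gripper": 1,"dx": 0,"dy": 0.15,"dz": 0.6,"ax": 0,"ay": 0,"az": 0}
    - {"gripper": 1,"dx": 0,"dy": 0.15,"dz": 0.6,"ax": 0,"ay": 0,"az": 0}

```text
clock: 4.4
eef_pos: [0.5313, -0.0604, 0.0714]
eef_rot: [[0.982, 0.003, 0.19], [-0.19, -0.011, 0.982], [0.005, -1.0, -0.01]]
wrist_force: [-6.4, -0.3, 27.3]
opening: 0.0857
```

```bash
cat >>h.py <<'E'
def chk(x0,wr=.012):
    tip();c=cam('wrist');o=wroller(c,x0+wr);p=np.polyfit(o[:,0],o[:,1],1)
    print('wrist: axis x mm',round((p[1]-.0355)*1e3,1),'yaw',round(np.degrees(np.arctan(p[0])),2),'res',np.round((o[:,1]-np.polyval(p,o[:,0]))*1e3,1))
E
python3 - <<'E'
from h import *
chk(-.105)
E
```

```text
4.4 [ 0.5313 -0.0604  0.0714] [-6.4 -0.3 27.3] 0.0857
tcp in panel (mm) [-115.7   -1.8] z 71.4 yaw of tool z vs PX deg -0.17 tilt [ 0.005 -1.    -0.01 ]
wrist: axis x mm -128.5 yaw 0.0 res [0. 0. 0. 0. 0. 0. 0. 0. 0.]
```

```bash
python3 - <<'E'
from h import *
c=cam('wrist','w3.png');g=cv2.cvtColor(c['frame'],cv2.COLOR_RGB2GRAY)
for a in range(-110,-50,4):
    u,v=proj(c,np.array([*(C+PX*a/1e3),.05]));print(a,int(u),int(v),g[int(v),int(u)] if 0<=v<400 else None,end=' | ')
E
```

```text
-110 311 237 55 | -106 311 230 49 | -102 311 223 58 | -98 311 216 54 | -94 311 208 59 | -90 311 201 54 | -86 311 194 54 | -82 311 186 48 | -78 311 178 52 | -74 311 171 47 | -70 311 163 35 | -66 311 155 234 | -62 311 147 235 | -58 311 139 236 | -54 311 130 236 |
```

View pics/w3.png

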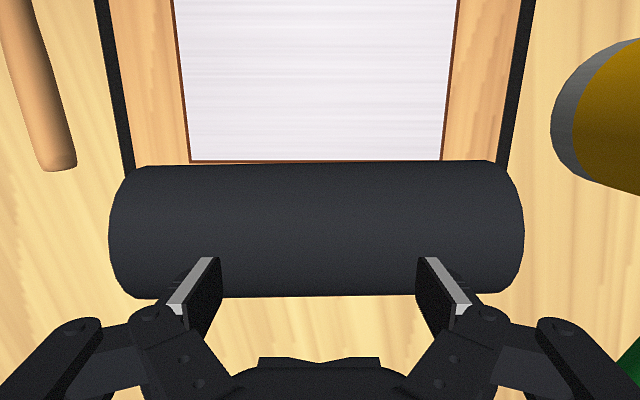

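View: the roller is intact under both fingertips (205,262 and 430,262), with its front edge at row 163 close to the facing edge (row 160). The exposure changed, so I'll fix the threshold and tangent correction and continue the stroke.

```bash
cat >>h.py <<'E'
def chk(x0,wr=.012):
    tip();c=cam('wrist');o=wroller(c,x0+wr,thr=95);p=np.polyfit(o[:,0],o[:,1],1)
    cp=-np.array(c['R']).T@np.array(c['t']);s=p[1]-topan(cp)[0];ph=np.arctan2(abs(s),cp[2]-.05)
    print('wrist: axis x mm',round((p[1]-.035/np.cos(ph))*1e3,1),'yaw',round(np.degrees(np.arctan(p[0])),2),'res',np.round((o[:,1]-np.polyval(p,o[:,0]))*1e3,1))
E
python3 - <<'E'
from h import *
chk(-.105)
E
```

```text
4.5 [ 0.5316 -0.0594  0.0714] [-7.1  0.6 30.1] 0.0854
tcp in panel (mm) [-114.7   -1.8] z 71.4 yaw of tool z vs PX deg -0.11 tilt [ 0.005 -1.    -0.009]
wrist: axis x mm -104.5 yaw -0.8 res [-0.4 -0.2 -0.   0.2  0.4  0.6  0.8 -0.5 -0.8]
```

play_rows:
  plan:
    - {"gripper": 1,"dx": 0,"dy": 0.15,"dz": 0.6,"ax": 0,"ay": 0,"az": 0}
    - {"gripper": 1,"dx": 0,"dy": 0.15,"dz": 0.6,"ax": 0,"ay": 0,"az": 0}
    - {"gripper": 1,"dx": 0,"dy": 0.15,"dz": 0.6,"ax": 0,"ay": 0,"az": 0}
    - {"gripper": 1,"dx": 0,"dy": 0.15,"dz": 0.6,"ax": 0,"ay": 0,"az": 0}

```text
clock: 5.05
eef_pos: [0.5356, -0.0363, 0.0717]
eef_rot: [[0.982, 0.006, 0.191], [-0.191, -0.013, 0.981], [0.008, -1.0, -0.012]]
wrist_force: [-5.2, 0.2, 24.6]
opening: 0.0855
```

```bash
python3 - <<'E'
from h import *
chk(-.095)
E
```

```text
5.05 [ 0.5356 -0.0363  0.0717] [-5.2  0.2 24.6] 0.0855
tcp in panel (mm) [-91.3  -1.4] z 71.7 yaw of tool z vs PX deg -0.22 tilt [ 0.008 -1.    -0.012]
wrist: axis x mm -93.0 yaw -0.83 res [-0.   0.2 -0.1  0.1 -0.2  0.1 -0.2 -0.   0.2]
```

It rolls truly: the tip moved 23.4 mm and the axis 11.5 mm. I'll finish this stroke with a slight twist to take out the 0.8° yaw, then lift and go back.

play_rows:
  plan:
    - {"gripper": 1,"dx": 0,"dy": 0.15,"dz": 0.6,"ax": 0,"ay": 0.006,"az": 0}
    - {"gripper": 1,"dx": 0,"dy": 0.15,"dz": 0.6,"ax": 0,"ay": 0.006,"az": 0}
    - {"gripper": 1,"dx": 0,"dy": 0.15,"dz": 0.6,"ax": 0,"ay": 0.006,"az": 0}
    - {"gripper": 1,"dx": 0,"dy": 0.15,"dz": 0.4,"ax": 0,"ay": 0.006,"az": 0}
    - {"gripper": 1,"dx": 0,"dy": 0.15,"dz": 0,"ax": 0,"ay": 0,"az": 0}
    - {"gripper": 1,"dx": 0,"dy": -0.8,"dz": 0,"ax": 0,"ay": 0,"az": 0}
    - {"gripper": 1,"dx": 0,"dy": -0.3,"dz": 0,"ax": 0.012,"ay": 0,"az": 0.008}

```text
clock: 5.98
eef_pos: [0.5405, -0.01, 0.0816]
eef_rot: [[0.977, 0.005, 0.211], [-0.211, 0.002, 0.977], [0.004, -1.0, 0.003]]
wrist_force: [0.3, 0.7, 0.1]
opening: 0.0855
```

```bash
python3 - <<'E'
from h import *
chk(-.083)
E
```

```text
5.97 [ 0.5405 -0.01    0.0816] [0.3 0.7 0.1] 0.0855
tcp in panel (mm) [-64.5  -1.3] z 81.6 yaw of tool z vs PX deg -1.38 tilt [ 0.004 -1.     0.003]
wrist: axis x mm -79.9 yaw -0.83 res [-0.   0.2 -0.1  0.1 -0.2  0.1 -0.2 -0.   0.2]
```

```bash
cat >>h.py <<'E'
def edge(c,lo,hi,z,sign,ys=np.linspace(-.06,.06,13)):
    g=cv2.GaussianBlur(cv2.cvtColor(c['frame'],cv2.COLOR_RGB2GRAY),(3,3),0).astype(np.float32);o=[]
    xs=np.arange(lo,hi,.0002)
    for y in ys:
        uv=np.array([proj(c,np.array([*(C+PX*a+PY*y),z])) for a in xs],np.float32)
        v=cv2.remap(g,uv[:,:1],uv[:,1:],cv2.INTER_LINEAR)[:,0]
        w=10;d=sign*(v[w:]-v[:-w]);o.append((y,xs[np.argmax(d)+w//2]))
    o=np.array(o);p=np.polyfit(o[:,0],o[:,1],1);r=o[:,1]-np.polyval(p,o[:,0]);k=abs(r)<.002
    if k.sum()>4:p=np.polyfit(o[k,0],o[k,1],1)
    return p,np.abs(r).max()
def chk(x0,fac=False):
    tip();c=cam('wrist');p,r=edge(c,x0+.02,x0+.055,.05,1)
    cp=-np.array(c['R']).T@np.array(c['t']);s=p[1]-topan(cp)[0];ph=np.arctan2(abs(s),cp[2]-.05)
    print('axis x mm',round((p[1]-.035/np.cos(ph))*1e3,1),'yaw',round(np.degrees(np.arctan(p[0])),2),'maxres',round(r*1e3,1))
    if fac:
        p,r=edge(c,.06,.09,.015,-1);print('facing end x',round(p[1]*1e3,1),'yaw',round(np.degrees(np.arctan(p[0])),2),'maxres',round(r*1e3,1))
E
python3 - <<'E'
from h import *
chk(-.08,True)
E
```

```text
6.03 [ 0.5407 -0.0107  0.0817] [ 0.5 -0.9  0.5] 0.0855
tcp in panel (mm) [-65.2  -1.6] z 81.7 yaw of tool z vs PX deg -1.45 tilt [ 0.004 -1.     0.003]
axis x mm -80.0 yaw -0.81 maxres 0.1
facing end x 64.2 yaw 1.13 maxres 0.8
```

```bash
python3 - <<'E'
from h import *
c=cam('wrist');g=cv2.GaussianBlur(cv2.cvtColor(c['frame'],cv2.COLOR_RGB2GRAY),(3,3),0).astype(np.float32)
for s in(-1,1):
    ys=np.arange(.06,.088,.0002);o=[]
    for x in np.linspace(-.03,.05,17):
        uv=np.array([proj(c,np.array([*(C+PX*x+PY*s*a),.015])) for a in ys],np.float32)
        v=cv2.remap(g,uv[:,:1],uv[:,1:],cv2.INTER_LINEAR,borderValue=-1)[:,0]
        if v.min()<0: continue
        d=v[:-8]-v[8:];o.append((x,s*ys[np.argmax(d)+4]))
    o=np.array(o);p=np.polyfit(o[:,0],o[:,1],1);print(s,len(o),'y0 mm',p[1]*1e3,'dir vs PX deg',np.degrees(np.arctan(p[0])),abs(o[:,1]-np.polyval(p,o[:,0])).max())
E
```

```text
-1 17 y0 mm -77.05294117647044 dir vs PX deg -0.16851651265056813 0.0001941176470587752
1 17 y0 mm 72.87450980392146 dir vs PX deg -0.08987565885382183 0.00019607843137252334
```

Checked against the facing's sides, the panel axis is within 0.15° and the roller is skewed only about 0.9°, which is acceptable. Now the next stroke, pressing a bit harder.

play_rows:
  plan:
    - {"gripper": 1,"dx": 0.1,"dy": 0,"dz": -1.6,"ax": 0,"ay": -0.012,"az": 0}
    - {"gripper": 1,"dx": 0,"dy": 0,"dz": -1.6,"ax": 0,"ay": -0.012,"az": 0.004}
    - {"gripper": 1,"dx": 0,"dy": 0.5,"dz": 0,"ax": 0,"ay": 0,"az": 0}
    - {"gripper": 1,"dx": 0,"dy": 0.4,"dz": 0,"ax": 0,"ay": 0,"az": 0}
    - {"gripper": 1,"dx": 0,"dy": 0.2,"dz": 0.1,"ax": 0,"ay": 0,"az": 0}
    - {"gripper": 1,"dx": 0,"dy": 0.2,"dz": 0.5,"ax": 0,"ay": 0,"az": 0}
    - {"gripper": 1,"dx": 0,"dy": 0.2,"dz": 0.8,"ax": 0,"ay": 0,"az": 0}
    - {"gripper": 1,"dx": 0,"dy": 0.2,"dz": 0.8,"ax": 0,"ay": 0,"az": 0}
    - {"gripper": 1,"dx": 0,"dy": 0.2,"dz": 0.8,"ax": 0,"ay": 0,"az": 0}

```text
clock: 7.25
eef_pos: [0.5385, -0.0198, 0.0714]
eef_rot: [[0.982, 0.002, 0.191], [-0.191, -0.008, 0.982], [0.004, -1.0, -0.008]]
wrist_force: [-8.5, 0.5, 34.0]
opening: 0.0859
```

```bash
python3 - <<'E'
from h import *
chk(-.065)
E
```

```text
7.25 [ 0.5385 -0.0198  0.0714] [-8.5  0.5 34. ] 0.0859
tcp in panel (mm) [-74.5  -1.2] z 71.4 yaw of tool z vs PX deg -0.22 tilt [ 0.004 -1.    -0.008]
axis x mm -65.9 yaw -0.82 maxres 0.2
```

34 N, rolling well. Finish this stroke, lift and go back for the next one.

play_rows:
  plan:
    - {"gripper": 1,"dx": 0,"dy": 0.2,"dz": 0.8,"ax": 0,"ay": 0,"az": 0}
    - {"gripper": 1,"dx": 0,"dy": 0.2,"dz": 0.8,"ax": 0,"ay": 0,"az": 0}
    - {"gripper": 1,"dx": 0,"dy": 0.2,"dz": 0.8,"ax": 0,"ay": 0,"az": 0}
    - {"gripper": 1,"dx": 0,"dy": 0.2,"dz": 0.8,"ax": 0,"ay": 0,"az": 0}
    - {"gripper": 1,"dx": 0,"dy": 0.2,"dz": 0.8,"ax": 0,"ay": 0,"az": 0}
    - {"gripper": 1,"dx": 0,"dy": 0.2,"dz": 0.5,"ax": 0,"ay": 0,"az": 0}
    - {"gripper": 1,"dx": 0,"dy": 0.1,"dz": 0,"ax": 0,"ay": 0,"az": 0}
    - {"gripper": 1,"dx": 0,"dy": -0.8,"dz": 0,"ax": 0,"ay": 0,"az": 0}
    - {"gripper": 1,"dx": 0,"dy": -0.2,"dz": -1.6,"ax": 0.01,"ay": 0,"az": 0.006}
    - {"gripper": 1,"dx": 0,"dy": 0,"dz": -1.6,"ax": 0,"ay": 0,"az": 0}

```text
clock: 8.55
eef_pos: [0.543, 0.009, 0.0792]
eef_rot: [[0.985, 0.008, 0.175], [-0.175, 0.009, 0.985], [0.006, -1.0, 0.01]]
wrist_force: [-0.5, 0.5, -0.3]
opening: 0.0856
```

```bash
python3 - <<'E'
from h import *
chk(-.041)
E
```

```text
8.55 [0.543  0.009  0.0792] [-0.5  0.5 -0.3] 0.0856
tcp in panel (mm) [-45.4  -0.2] z 79.2 yaw of tool z vs PX deg 0.72 tilt [ 0.006 -1.     0.01 ]
axis x mm -38.1 yaw -0.88 maxres 0.2
```

play_rows:
  plan:
    - {"gripper": 1,"dx": 0,"dy": 0,"dz": -1.1,"ax": -0.008,"ay": 0.01,"az": 0.005}
    - {"gripper": 1,"dx": 0,"dy": 0.4,"dz": 0,"ax": 0,"ay": 0,"az": 0}
    - {"gripper": 1,"dx": 0,"dy": 0.3,"dz": 0,"ax": 0,"ay": 0,"az": 0}
    - {"gripper": 1,"dx": 0,"dy": 0.2,"dz": 0.1,"ax": 0,"ay": 0,"az": 0}
    - {"gripper": 1,"dx": 0,"dy": 0.2,"dz": 0.5,"ax": 0,"ay": 0,"az": 0}
    - {"gripper": 1,"dx": 0,"dy": 0.2,"dz": 0.8,"ax": 0,"ay": 0,"az": 0}
    - {"gripper": 1,"dx": 0,"dy": 0.2,"dz": 0.8,"ax": 0,"ay": 0,"az": 0}
    - {"gripper": 1,"dx": 0,"dy": 0.2,"dz": 0.8,"ax": 0,"ay": 0,"az": 0}
    - {"gripper": 1,"dx": 0,"dy": 0.2,"dz": 0.8,"ax": 0,"ay": 0,"az": 0}

```text
clock: 9.72
eef_pos: [0.5469, 0.0316, 0.0717]
eef_rot: [[0.982, 0.005, 0.189], [-0.189, -0.008, 0.982], [0.006, -1.0, -0.006]]
wrist_force: [-5.3, -0.4, 26.6]
opening: 0.0856
```

```bash
python3 - <<'E'
from h import *
chk(-.023)
E
```

```text
9.72 [0.5469 0.0316 0.0717] [-5.3 -0.4 26.6] 0.0856
tcp in panel (mm) [-22.5   0.2] z 71.7 yaw of tool z vs PX deg -0.09 tilt [ 0.006 -1.    -0.006]
axis x mm -17.4 yaw -0.82 maxres 0.1
```

play_rows:
  plan:
    - {"gripper": 1,"dx": 0,"dy": 0.2,"dz": 0.8,"ax": 0,"ay": 0,"az": 0}
    - {"gripper": 1,"dx": 0,"dy": 0.2,"dz": 0.8,"ax": 0,"ay": 0,"az": 0}
    - {"gripper": 1,"dx": 0,"dy": 0.2,"dz": 0.8,"ax": 0,"ay": 0,"az": 0}
    - {"gripper": 1,"dx": 0,"dy": 0.2,"dz": 0.8,"ax": 0,"ay": 0,"az": 0}
    - {"gripper": 1,"dx": 0,"dy": 0.2,"dz": 0.5,"ax": 0,"ay": 0,"az": 0}
    - {"gripper": 1,"dx": 0,"dy": 0.1,"dz": 0,"ax": 0,"ay": 0,"az": 0}
    - {"gripper": 1,"dx": 0,"dy": -0.8,"dz": 0,"ax": 0,"ay": 0,"az": 0.006}
    - {"gripper": 1,"dx": 0,"dy": -0.2,"dz": -1.6,"ax": 0,"ay": 0,"az": 0}
    - {"gripper": 1,"dx": 0,"dy": 0,"dz": -1.6,"ax": 0,"ay": 0,"az": 0}
    - {"gripper": 1,"dx": 0,"dy": 0,"dz": -0.8,"ax": 0,"ay": 0,"az": 0}

```text
clock: 11.02
eef_pos: [0.5473, 0.0387, 0.0795]
eef_rot: [[0.984, 0.007, 0.179], [-0.179, 0.0, 0.984], [0.007, -1.0, 0.001]]
wrist_force: [-0.0, 0.7, -0.5]
opening: 0.0854
```

```bash
python3 - <<'E'
from h import *
chk(.004)
E
```

```text
11.03 [0.5473 0.0387 0.0795] [-0.   0.7 -0.5] 0.0854
tcp in panel (mm) [-15.4   1.1] z 79.5 yaw of tool z vs PX deg 0.47 tilt [ 0.007 -1.     0.001]
axis x mm 7.0 yaw -0.94 maxres 0.2
```

play_rows:
  plan:
    - {"gripper": 1,"dx": 0,"dy": 0.4,"dz": 0.4,"ax": 0,"ay": 0.008,"az": 0.005}
    - {"gripper": 1,"dx": 0,"dy": 0.3,"dz": 0,"ax": 0,"ay": 0,"az": 0}
    - {"gripper": 1,"dx": 0,"dy": 0.2,"dz": 0.1,"ax": 0,"ay": 0,"az": 0}
    - {"gripper": 1,"dx": 0,"dy": 0.2,"dz": 0.5,"ax": 0,"ay": 0,"az": 0}
    - {"gripper": 1,"dx": 0,"dy": 0.2,"dz": 0.8,"ax": 0,"ay": 0,"az": 0}
    - {"gripper": 1,"dx": 0,"dy": 0.2,"dz": 0.8,"ax": 0,"ay": 0,"az": 0}
    - {"gripper": 1,"dx": 0,"dy": 0.2,"dz": 0.8,"ax": 0,"ay": 0,"az": 0}
    - {"gripper": 1,"dx": 0,"dy": 0.2,"dz": 0.8,"ax": 0,"ay": 0,"az": 0}

```text
clock: 12.08
eef_pos: [0.5552, 0.082, 0.0717]
eef_rot: [[0.982, 0.007, 0.188], [-0.188, -0.001, 0.982], [0.007, -1.0, 0.0]]
wrist_force: [-5.7, 0.1, 25.7]
opening: 0.0854
```

```bash
python3 - <<'E'
from h import *
chk(.025)
E
```

```text
12.07 [0.5552 0.082  0.0717] [-5.7  0.1 25.7] 0.0854
tcp in panel (mm) [28.7  1.5] z 71.7 yaw of tool z vs PX deg -0.02 tilt [ 0.007 -1.     0.   ]
axis x mm 29.0 yaw -0.77 maxres 0.1
```

play_rows:
  plan:
    - {"gripper": 1,"dx": 0,"dy": 0.2,"dz": 0.8,"ax": 0,"ay": 0,"az": 0}
    - {"gripper": 1,"dx": 0,"dy": 0.2,"dz": 0.8,"ax": 0,"ay": 0,"az": 0}
    - {"gripper": 1,"dx": 0,"dy": 0.2,"dz": 0.8,"ax": 0,"ay": 0,"az": 0}
    - {"gripper": 1,"dx": 0,"dy": 0.2,"dz": 0.5,"ax": 0,"ay": 0,"az": 0}
    - {"gripper": 1,"dx": 0,"dy": 0.1,"dz": 0,"ax": 0,"ay": 0,"az": 0}
    - {"gripper": 1,"dx": 0,"dy": -0.8,"dz": 0,"ax": 0,"ay": 0,"az": 0.006}
    - {"gripper": 1,"dx": 0,"dy": -0.2,"dz": -1.6,"ax": 0,"ay": 0,"az": 0.006}
    - {"gripper": 1,"dx": 0,"dy": 0,"dz": -1.6,"ax": 0,"ay": 0,"az": 0}
    - {"gripper": 1,"dx": 0,"dy": 0,"dz": -0.6,"ax": 0,"ay": 0,"az": 0}

```text
clock: 13.25
eef_pos: [0.5544, 0.0819, 0.079]
eef_rot: [[0.984, 0.001, 0.178], [-0.178, 0.008, 0.984], [-0.0, -1.0, 0.008]]
wrist_force: [0.6, 0.9, 0.3]
opening: 0.0852
```

```bash
python3 - <<'E'
from h import *
chk(.046)
E
```

```text
13.25 [0.5544 0.0819 0.079 ] [0.6 0.9 0.3] 0.0852
tcp in panel (mm) [28.4  2.3] z 79.0 yaw of tool z vs PX deg 0.53 tilt [-0.    -1.     0.008]
axis x mm 48.9 yaw -0.81 maxres 0.2
```

play_rows:
  plan:
    - {"gripper": 1,"dx": 0,"dy": 0.4,"dz": 0.3,"ax": -0.005,"ay": 0.008,"az": 0}
    - {"gripper": 1,"dx": 0,"dy": 0.3,"dz": 0,"ax": 0,"ay": 0,"az": 0}
    - {"gripper": 1,"dx": 0,"dy": 0.2,"dz": 0.1,"ax": 0,"ay": 0,"az": 0}
    - {"gripper": 1,"dx": 0,"dy": 0.2,"dz": 0.5,"ax": 0,"ay": 0,"az": 0}
    - {"gripper": 1,"dx": 0,"dy": 0.2,"dz": 0.8,"ax": 0,"ay": 0,"az": 0}
    - {"gripper": 1,"dx": 0,"dy": 0.2,"dz": 0.8,"ax": 0,"ay": 0,"az": 0}
    - {"gripper": 1,"dx": 0,"dy": 0.2,"dz": 0.8,"ax": 0,"ay": 0,"az": 0}
    - {"gripper": 1,"dx": 0,"dy": 0.2,"dz": 0.8,"ax": 0,"ay": 0,"az": 0}

```text
clock: 14.3
eef_pos: [0.5627, 0.1276, 0.0717]
eef_rot: [[0.983, 0.008, 0.185], [-0.185, 0.004, 0.983], [0.007, -1.0, 0.006]]
wrist_force: [-4.9, 1.1, 23.3]
opening: 0.0852
```

play_rows:
  plan:
    - {"gripper": 1,"dx": 0,"dy": 0.2,"dz": 0.8,"ax": 0,"ay": 0,"az": 0}
    - {"gripper": 1,"dx": 0,"dy": 0.2,"dz": 0.8,"ax": 0,"ay": 0,"az": 0}
    - {"gripper": 1,"dx": 0,"dy": 0.2,"dz": 0.8,"ax": 0,"ay": 0,"az": 0}
    - {"gripper": 1,"dx": 0,"dy": 0.2,"dz": 0.4,"ax": 0,"ay": 0,"az": 0}
    - {"gripper": 1,"dx": 0,"dy": 0.1,"dz": 0,"ax": 0,"ay": 0,"az": 0}
    - {"gripper": 1,"dx": 0,"dy": -0.8,"dz": 0,"ax": 0,"ay": 0,"az": 0.004}
    - {"gripper": 1,"dx": 0,"dy": -0.2,"dz": -1.6,"ax": 0,"ay": 0,"az": 0.003}
    - {"gripper": 1,"dx": 0,"dy": 0,"dz": -1.6,"ax": 0,"ay": 0,"az": 0}
    - {"gripper": 1,"dx": 0,"dy": 0,"dz": -0.6,"ax": 0,"ay": 0,"az": 0}

```text
clock: 15.42
eef_pos: [0.5616, 0.1256, 0.0778]
eef_rot: [[0.984, 0.007, 0.176], [-0.177, 0.013, 0.984], [0.004, -1.0, 0.014]]
wrist_force: [0.1, -0.4, 0.7]
opening: 0.0854
```

```bash
python3 - <<'E'
from h import *
chk(.088)
E
```

```text
15.43 [0.5616 0.1256 0.0778] [ 0.1 -0.4  0.7] 0.0854
tcp in panel (mm) [72.7  3.3] z 77.8 yaw of tool z vs PX deg 0.64 tilt [ 0.004 -1.     0.014]
axis x mm 90.8 yaw -0.84 maxres 0.2
```

Axis at 90.8 mm, past the facing's end. One last, slower stroke to about 112 mm, holding before the lift.

play_rows:
  plan:
    - {"gripper": 1,"dx": 0,"dy": 0.4,"dz": 0.2,"ax": -0.01,"ay": 0.008,"az": 0.004}
    - {"gripper": 1,"dx": 0,"dy": 0.2,"dz": 0,"ax": 0,"ay": 0,"az": 0}
    - {"gripper": 1,"dx": 0,"dy": 0.2,"dz": 0.1,"ax": 0,"ay": 0,"az": 0}
    - {"gripper": 1,"dx": 0,"dy": 0.2,"dz": 0.5,"ax": 0,"ay": 0,"az": 0}
    - {"gripper": 1,"dx": 0,"dy": 0.2,"dz": 0.8,"ax": 0,"ay": 0,"az": 0}
    - {"gripper": 1,"dx": 0,"dy": 0.2,"dz": 0.8,"ax": 0,"ay": 0,"az": 0}
    - {"gripper": 1,"dx": 0,"dy": 0.2,"dz": 0.8,"ax": 0,"ay": 0,"az": 0}
    - {"gripper": 1,"dx": 0,"dy": 0.2,"dz": 0.6,"ax": 0,"ay": 0,"az": 0}
    - {"gripper": 1,"dx": 0,"dy": 0.2,"dz": 0.3,"ax": 0,"ay": 0,"az": 0}

```text
clock: 16.6
eef_pos: [0.571, 0.1762, 0.0717]
eef_rot: [[0.984, 0.011, 0.18], [-0.18, 0.011, 0.984], [0.009, -1.0, 0.012]]
wrist_force: [-3.7, 1.3, 19.6]
opening: 0.0855
```

```bash
python3 - <<'E'
from h import *
chk(.11)
E
```

```text
16.6 [0.571  0.1762 0.0717] [-3.7  1.3 19.6] 0.0855
tcp in panel (mm) [124.2   3.7] z 71.7 yaw of tool z vs PX deg 0.42 tilt [ 0.009 -1.     0.012]
axis x mm 116.6 yaw -0.84 maxres 0.1
```

play_rows:
  plan:
    - {"gripper": 1,"dx": 0,"dy": 0.1,"dz": 0,"ax": 0,"ay": 0,"az": 0}
    - {"gripper": 1,"dx": 0,"dy": 0.05,"dz": 0,"ax": 0,"ay": 0,"az": 0}
    - {"gripper": 1,"dx": 0,"dy": -0.2,"dz": 0,"ax": 0,"ay": 0,"az": 0}
    - {"gripper": 1,"dx": 0,"dy": -1,"dz": 0,"ax": 0,"ay": 0,"az": 0}
    - {"gripper": 1,"dx": 0,"dy": -3,"dz": 0,"ax": 0,"ay": 0,"az": 0}
    - {"gripper": 1,"dx": 0,"dy": -4,"dz": 0,"ax": 0,"ay": 0,"az": 0}
    - {"gripper": 1,"dx": 0,"dy": -4,"dz": -4,"ax": 0,"ay": 0,"az": 0}
    - {"gripper": 1,"dx": 0,"dy": 0,"dz": -6,"ax": 0,"ay": 0,"az": 0}
    - {"gripper": 1,"dx": 0,"dy": 0,"dz": -6,"ax": 0,"ay": 0,"az": 0}
    - {"gripper": 1,"dx": 0,"dy": 0,"dz": -6,"ax": 0,"ay": 0,"az": 0}

```text
clock: 17.9
eef_pos: [0.532, -0.0365, 0.1971]
eef_rot: [[0.986, 0.018, 0.165], [-0.165, 0.016, 0.986], [0.015, -1.0, 0.019]]
wrist_force: [0.3, -0.1, -0.3]
opening: 0.0852
```

play_rows:
  plan:
    - {"gripper": 1,"dx": 0,"dy": 0,"dz": -6,"ax": 0,"ay": 0,"az": 0}
    - {"gripper": 1,"dx": 0,"dy": 0,"dz": -6,"ax": 0,"ay": 0,"az": 0}
    - {"gripper": 1,"dx": 0,"dy": 0,"dz": 0,"ax": 0,"ay": 0,"az": 0}
    - {"gripper": 1,"dx": 0,"dy": 0,"dz": 0,"ax": 0,"ay": 0,"az": 0}

```text
clock: 18.4
eef_pos: [0.5098, -0.1642, 0.1967]
eef_rot: [[0.985, 0.019, 0.173], [-0.173, 0.014, 0.985], [0.016, -1.0, 0.017]]
wrist_force: [-0.5, 0.5, -0.1]
opening: 0.0855
```

```bash
python3 - <<'E'
from h import *
tip();c=cam('top','t9.png');p,r=edge(c,.06,.11,.05,-1);q,r2=edge(c,.13,.17,.05,1)
print(p[1],np.degrees(p[0]),r,q[1],np.degrees(q[0]),r2)
E
```

```text
18.4 [ 0.5098 -0.1642  0.1967] [-0.5  0.5 -0.1] 0.0855
tcp in panel (mm) [-221.7   -0. ] z 196.7 yaw of tool z vs PX deg 0.82 tilt [ 0.016 -1.     0.017]
0.083353846153846 -1.3788764520181163 0.0008868131868131901 0.15895384615384694 0.02518495802777229 0.0008329670329670635
```

View pics/t9.png

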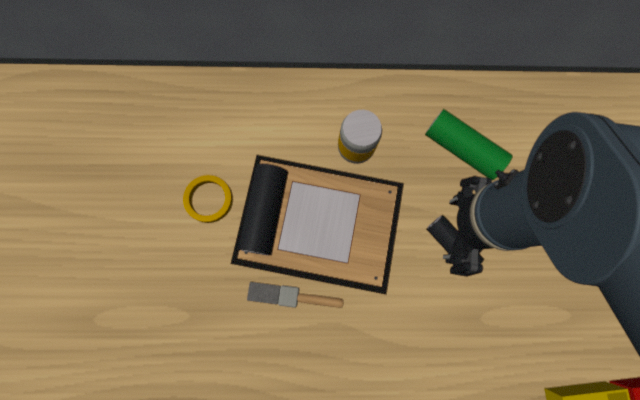

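View: the roller lies at (264,210) on the bare +x wood, clear of the fully visible facing. The tape, tin, brush and other rollers are where they were, and the gripper is clear.

```bash
python3 -c "
from h import *
print(robot.finish_job());st()"
```

```text
the job is handed in; nothing more can be done
None
the job is handed in; nothing more can be done
```

The roller has been rolled over the facing and lies at rest on the bare wood at the panel's +x end, and the job is handed in.

- **Method:** I picked the larger non-green roller, lying on the panel. I drove its top with both open fingertips in six pressing strokes, lifting only the fingers between them.
- **Pressing:** The wrist force read about 20–34 N mid-stroke, in every third of the facing. It peaked at 59 N while I was feeling for the first contact. Force was only read at the end of each call.
- **Rolling:** The axis moved half the fingertip travel in the stretch I checked closely (11.5 mm for 23.4 mm), so it rolled without skidding there.
- **Final position:** The axis ended about 117 mm (wrist camera) to 118 mm (top camera) past the panel's centre; the facing ends at 75 mm. The arm was clear and the bystanders looked unmoved. The clock read 18.4 s at that last check.
- **Squareness:** The roller stayed about 0.8–0.9° off square throughout, as it lay at the start. A small corrective twist did not change that, and I left it. In the last top view, the rear edge read 1.4° and the front edge 0°. The front reading is unreliable because the roller merges with the dark mat there.
- **Failed checks:** My first wrist-camera edge reading failed when the exposure changed, and one facing-end reading ran off the image. I discarded both and measured again.

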